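# Slide the tacked grey coupon out from under its clip and lay it on the cooling rack

## Robot

A 6-joint arm with a two-finger parallel gripper is mounted at the origin on a cart in front of the work surface, level with it; the furniture and walls round the work are solid. World frame = base frame: x ahead of the robot, y to its left, z up, the work surface at z = 0. Lengths are in m, angles in rad, forces in N, time in s.
With the tool pointing down it reaches from about 0.375 to 0.975 m from the base axis. Payload 3.8 kg.
Tool frame: the origin (TCP) lies midway between the tips of the shut fingers; the grasp point (between the pads) lies 19 mm behind it; z points along the fingers, y is the line along which they close (so a half turn about z gives the same grasp; the last joint's range is limited). The gripper opens to 85 mm and grips with 20 to 120 N. Pads are 22 mm wide; open, the fingers measure 114 mm over their backs; the gripper's body (76 mm by 85 mm) begins 54 mm behind the grasp point. The pads swing forward as they close: fully open they stand 13 mm farther back than shut.
Start: joints at [-1.343, 0.264, 1.604, -0, 1.274, -0.037], TCP at [0.177, -0.651, 0.231] pointing down, gripper open.
Joint ranges: [-2.63, 2.63], [-0.94, 2.18], [0.31, 2.57], [-1.31, 4.45], [0, 2.66], [-2.55, 2.55]. Speed limits (rad/s): [2.57, 2.57, 3.14, 3.14, 3.14, 3.14].

## Interface

Orientations are given as a rotation vector (axis times angle).
In Python, from workcell import bot gives the robot as it stands.
- The arm moves only by the tool step_arm, never from a script. Its argument "motion" is a list of rows, each a list of 5 numbers: the finger opening in cm, from 0 to 8.54, then the shift along the tool's x, y, z in cm, then the turn about the tool's z in degrees. In form: [[claw, dx, dy, dz, twist], ...]. A call has 1 to 20 rows; each row is the pose to reach, as a shift and turn from the pose commanded when the call began, along the tool's axes at that moment; what a row does not reach only later rows make up. A row lasts 1/10 s, in which the tool goes at most 50 mm and 8.59 degrees, less where a joint would pass 70% of its speed; a pose out of reach is approached as far as the arm can. A call with a gripper value outside its range is refused whole. The fingers move at their own pace and stop on an object; "force" is the grip in N (left out, the last holds). Time passes only in rows, so rows that repeat a pose let the fingers close. It gives the time, the measured TCP pose, the force, the opening and the grip force at its end, in the units of the state.
- bot.read_state(): the state, without advancing time (a new reading comes with each control period).
- bot.read_camera(name): name is "scene" or "side" or "wrist"; returns (picture, depth): 384x512x3 uint8, red, green, blue; 384x512 float32, m along the optical axis (not along the pixel's ray), 0 where there is no reading.
- bot.calibration(name): a dict with "mtx" (3x3 intrinsics, pixels), "origin" and "orientation" of the camera in the world; the wrist camera has in their place "T_tool_cam" (4x4, takes a point from camera to tool coordinates, whose origin is the TCP and whose axes are the flange's). Camera axes: x right, y up, looking along -z (the intrinsics and any distortion apply to the point x, -y, -z); pixel columns grow to the right and rows downward; lengths in m; the calibration is good to about 2 mm. A picture is of the moment at which its call begins: read the wrist's pose just before it. calibration takes no time and is no camera call.
- bot.finish_job(): hands the job in; it is judged then, once.
The state is a dict: "time": time; "q": joint angles; "joint_vel": joint speeds; "joint_torque": joint torques, N m; "tool_pos": TCP position; "tcp_rot": TCP orientation; "wrist_force": force on the tool from outside, world axes, zero at the start; "torque": the same for the moment, N m; "width": opening from 0.0 (shut) to 1.0 (fully open); "grip_force": force on a finger pad.
Only numpy, scipy, OpenCV 4.12 (cv2) and the standard library are available. Lean on these libraries where they do the work, as an engineer would, in place of code of your own. Each camera call takes 0.05 s, during which the arm holds its last target. There are 200 camera calls.

## Task

In the blue welding fixture the far ends of two steel coupons are held down under overhanging clips. Slide the longer, dark grey coupon straight forward along its copper bar until its far end is out from under the lip, and only then lift it, carry it to the yellow cooling rack and lay it (do not drop it) level, centred and square across the rack's two round bars. Leave the small brown coupon where it is in its clip.

Things in the scene. Friction and masses are not known exactly. Their poses are not given: they have to be found in the camera images.
- grey_coupon: Coupon to move: flat dark grey steel, 40 x 120 x 10 mm, 0.3 to 0.5 kg. Origin: centre of its underside; y along its 120 mm length, pointing to the fixture's -x at the start; x across. It starts in either bay, flat on the copper bar, its origin 14 to 20 mm on the +x side of the fixture's origin, so about 40 mm of its far end is under the lip.
- brown_coupon: The other coupon, flat rust-brown steel, 40 x 90 x 6 mm, lying the same way in the other bay. Leave it alone. Origin: centre of its underside, y along its length.
- fixture: Fixed blue base plate 200 (x) x 210 (y) x 8 mm; origin: centre of its underside on the table; -x is its open front, facing the robot, turned up to 15 degrees. Two bays, y = +50 and -50 mm: in each a copper bar along x (-95 to +90 mm), 24 mm wide, top 20 mm above the table, narrower than the coupon so that fingers pass down both sides as low as the blue plate.
- lip (a point): Middle of the lips' front edge: fixture x = +40 mm, y = 0, z = 35 mm, same axes. Each bay's steel clip is 72 mm wide; its lip covers fixture x = 40 to 95 mm, underside 35, top 43 mm above the table (screws to 47). Below it are side cheeks 48 mm apart and a back stop, so a coupon leaves only towards -x. Grey is clear when its origin is 60 mm or more to this point's -x side.
- rack: Fixed cooling rack: yellow base plate 120 (x) x 180 (y) x 6 mm; origin: centre of its underside on the table, z up; turned up to 18 degrees. Two straight round steel bars, 8 mm thick, 160 mm long, run along its y at x = +44 and -44 mm, tops 25 mm above the table. The grey coupon goes across both, its length along the rack's x, its centre over the rack's origin.
Mind the look-alikes: they are no part of the job. What is shaped like the grey_coupon but purple is not meant.

How it is judged:
By the outcome, as a careful person would: the job done as asked, in the order asked, and still so for the second after the job is handed in, with the robot touching nothing.
It also fails if it takes over 35 s, if anything falls off the work surface, if the arm or the gripper's body presses on something with over 40 N, if the wrist force passes 120 N, or if a joint passes its speed limit or range.

## Working session

There is one attempt and no reset: what is moved stays moved. The work goes in short steps, Python scripts to look and compute and a tool call to move; the robot and the scene stay as the last step left them, time stands still between calls to the robot, and variables do not carry over. Pictures are saved under pics/ and viewed, at most 10 in all, crops included, and the job is handed in when it is done.

Besides the shell and the picture viewer there is one more tool, called as a command line: name --pt "numbers of a row" for each row, then --argument value for the rest. step_arm: Moves the arm, as the interface text tells. Its arguments: {"type":"object","properties":{"motion":{"type":"array","items":{"type":"array","items":{"type":"number"}}},"force":{"type":"number"}},"required":["motion"]}

```bash
mkdir -p pics; ls; cat > h.py <<'E'
import numpy as np,cv2
from scipy.spatial.transform import Rotation as R
from workcell import bot
def campose(n,st=None):
    c=bot.calibration(n); K=np.array(c['mtx'])
    if 'T_tool_cam' in c:
        T=np.eye(4);T[:3,:3]=R.from_rotvec(st['tcp_rot']).as_matrix();T[:3,3]=st['tool_pos']
        T=T@np.array(c['T_tool_cam'])
        return K,T[:3,:3],T[:3,3],c
    o=np.array(c['orientation'])
    return K,(R.from_rotvec(o).as_matrix() if o.size==3 else o),np.array(c['origin']),c
def cast(uv,K,Rm,o,z,c):
    uv=np.float32(uv).reshape(-1,1,2)
    d=c.get('distortion',c.get('dist'))
    p=cv2.undistortPoints(uv,K,None if d is None else np.array(d))[:,0]
    r=np.c_[p[:,0],-p[:,1],-np.ones(len(p))]@Rm.T
    return o+r*((z-o[2])/r[:,2])[:,None]
E
python3 - <<'E'
from h import *
st=bot.read_state();print(st)
for n in ['scene','side','wrist']:
    print(n,bot.calibration(n))
    p,d=bot.read_camera(n);cv2.imwrite(f'pics/{n}0.png',p[:,:,::-1]);np.savez(f'{n}0.npz',p=p,d=d)
a=[cv2.imread(f'pics/{n}0.png') for n in ['scene','side']]
E
```

```text
pics
{'time': 0.0, 'q': array([-1.34292805e+00,  2.64750975e-01,  1.60540392e+00, -2.80930909e-06,
        1.27368247e+00, -3.68761271e-02]), 'joint_vel': array([ 1.11413677e-03, -2.34652672e-03, -3.18381060e-03, -6.77136407e-04,
       -7.24258635e-05,  5.93531657e-05]), 'joint_torque': array([ 7.08844891e-04, -5.15109730e+01, -3.67318118e+01,  2.94877891e-04,
        1.30044058e-02,  1.37727031e-05]), 'tool_pos': array([ 0.17646777, -0.65075752,  0.22994733]), 'tcp_rot': array([-3.11189383e+00, -4.14352516e-01,  3.40163467e-04]), 'wrist_force': array([-0.18936414,  0.07867289,  0.57639453]), 'torque': array([ 0.04868748, -0.00590144,  0.06059304]), 'grip_force': 0.0, 'width': 0.9967471590787097}
scene {'mtx': array([[388.08203353,   0.        , 258.54177387],
       [  0.        , 388.08203353, 197.00875123],
       [  0.        ,   0.        ,   1.        ]]), 'origin': array([0.17679254, 0.61479174, 0.5021411 ]), 'orientation': array([ 0.37235539, -1.30034623, -2.31292336])}
side {'mtx': array([[445.35796213,   0.        , 258.60814746],
       [  0.        , 445.35796213, 188.97526461],
       [  0.        ,   0.        ,   1.        ]]), 'origin': array([ 0.49766306, -0.86631665,  0.62641527]), 'orientation': array([ 0.96831758, -0.02281683, -0.05076234])}
wrist {'mtx': array([[299.0872718 ,   0.        , 253.29898167],
       [  0.        , 299.0872718 , 191.17424101],
       [  0.        ,   0.        ,   1.        ]]), 'T_tool_cam': array([[-4.09915242e-04,  9.46792451e-01,  3.21844506e-01,
         8.36449449e-02],
       [ 9.99999909e-01,  3.51077386e-04,  2.40854775e-04,
         1.15933818e-03],
       [ 1.15047155e-04,  3.21844575e-01, -9.46792509e-01,
        -1.42483689e-01],
       [ 0.00000000e+00,  0.00000000e+00,  0.00000000e+00,
         1.00000000e+00]])}
```

View pics/scene0.png

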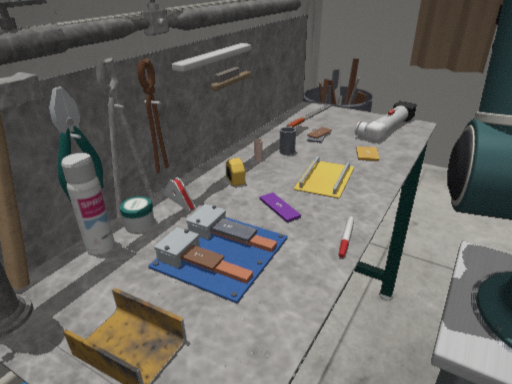

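View pics/side0.png

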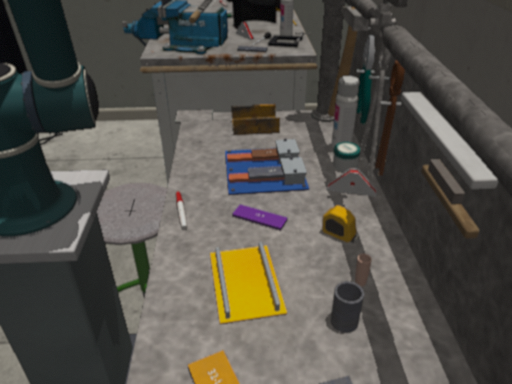

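Scene picture: the blue fixture is around (220,255). Candidates for the target are the grey bar at (235,232), the brown one at (203,258) and the purple one at (280,206). Dark grey in the nearer-to-rack bay fits; brown is the coupon to leave alone and purple is the look-alike. The yellow rack is at (325,178), and at (248,283) in the side picture.

```bash
cat > m.py <<'E'
from h import *
P={}
for n in ['scene','side']:
    z=np.load(n+'0.npz');p=z['p'];K,Rm,o,c=campose(n)
    hsv=cv2.cvtColor(p,cv2.COLOR_RGB2HSV)
    for name,lo,hi,zz in [('fix',(105,140,60),(120,255,255),.008),('rack',(22,170,80),(32,255,255),.006),('purple',(125,120,40),(150,255,255),.01)]:
        m=cv2.inRange(hsv,lo,hi)
        if name=='fix' and n=='side': m[:120]=0
        cs,_=cv2.findContours(m,cv2.RETR_EXTERNAL,cv2.CHAIN_APPROX_NONE)
        cs=sorted(cs,key=cv2.contourArea)[-1][:,0]
        w=cast(cs+0.,K,Rm,o,zz,c)[:,:2]
        (cx,cy),s,a=cv2.minAreaRect(np.float32(w*1000))
        print(n,name,cs.mean(0).round(),'c',round(cx,1),round(cy,1),'size',np.round(s,1),'ang',round(a,1))
E
python3 m.py; python3 - <<'E'
import cv2,numpy as np
a=cv2.imread('pics/scene0.png')[195:300,145:295];b=cv2.imread('pics/side0.png')[130:200,210:320]
a=cv2.resize(a,None,fx=3.5,fy=3.5,interpolation=2);b=cv2.resize(b,None,fx=3.5,fy=3.5,interpolation=2)
o=np.zeros((a.shape[0]+b.shape[0],max(a.shape[1],b.shape[1]),3),np.uint8)[:600]
o[:a.shape[0],:a.shape[1]]=a;h=min(b.shape[0],600-a.shape[0]);o[a.shape[0]:a.shape[0]+h,:b.shape[1]]=b[:h]
cv2.imwrite('pics/crop1.png',o)
E
```

```text
scene fix [227. 262.] c 559.0 131.7 size [196.2 208.7] ang 2.6
scene rack [235. 179.] c 707.1 -138.2 size [ 4.7 30.3] ang 2.1
scene purple [280. 207.] c 535.9 -70.6 size [ 41.7 124. ] ang 61.7
side fix [268. 187.] c 566.2 44.2 size [194.5  45.5] ang 2.5
side rack [246. 285.] c 502.0 -269.3 size [117.8 178.8] ang 7.6
side purple [260. 217.] c 539.0 -78.6 size [ 41.4 118.3] ang 61.9
```

View pics/crop1.png

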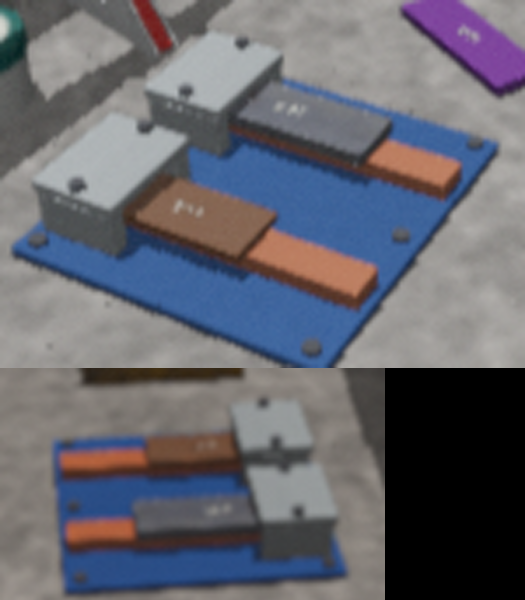

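The crop confirms it: the dark grey coupon is in the -y bay, the bay nearer the rack, at crop (315,125). I'll look from above the rack first and then above the fixture.

```bash
cat >> h.py <<'E'
def togo(x,y,z,yaw):  # mm, deg -> cm, deg in tool axes
    st=bot.read_state();Rm=R.from_rotvec(st['tcp_rot']).as_matrix()
    d=Rm.T@(np.array([x,y,z])/1000-st['tool_pos'])*100
    cur=np.degrees(np.arctan2(Rm[1,0],Rm[0,0]))
    print('t',round(st['time'],2),'pos',np.round(st['tool_pos']*1000,1),'yaw',round(cur,2),'tilt',np.round(Rm[:2,2],4),'-> d cm',np.round(d,2),'twist',round(-(yaw-cur),2))
E
python3 -c "
from h import *
togo(502,-269,230,7.6);togo(560,80,230,2.6)"
```

```text
t 0.15 pos [ 176.5 -650.9  230.2] yaw 15.17 tilt [-0.0004  0.0018] -> d cm [ 41.41 -28.34   0.07] twist 7.57
t 0.15 pos [ 176.5 -650.9  230.2] yaw 15.17 tilt [-0.0004  0.0018] -> d cm [ 56.14 -60.51   0.13] twist 12.57
```

step_arm --pt "8.5 2 -1.4 0 0.5" --pt "8.5 5 -3.4 0 1" --pt "8.5 9 -6.2 0 2" --pt "8.5 13 -8.9 0 3" --pt "8.5 17 -11.6 0 4" --pt "8.5 21 -14.4 0 5" --pt "8.5 25 -17.1 0 6" --pt "8.5 29 -19.8 0 6.5" --pt "8.5 33 -22.6 0 7" --pt "8.5 37 -25.3 0 7.5" --pt "8.5 40 -27.4 0 7.5" --pt "8.5 41.4 -28.3 0 7.5" --pt "8.5 41.4 -28.3 0 7.5" --pt "8.5 41.4 -28.3 0 7.5"

```text
time: 1.55
tool_pos: [0.5017, -0.2703, 0.231]
tcp_rot: [3.134, 0.211, -0.002]
wrist_force: [-0.2, -0.9, -0.5]
width: 0.998
grip_force: 0.0
```

```bash
cat > r.py <<'E'
from h import *
st=bot.read_state();p,d=bot.read_camera('wrist');cv2.imwrite('pics/rackw.png',p[:,:,::-1]);np.savez('rackw.npz',p=p,d=d,**st)
K,Rm,o,c=campose('wrist',st)
hsv=cv2.cvtColor(p,cv2.COLOR_RGB2HSV)
m=cv2.inRange(hsv,(22,170,60),(32,255,255))
cs,_=cv2.findContours(m,cv2.RETR_EXTERNAL,cv2.CHAIN_APPROX_NONE)
for q in sorted(cs,key=cv2.contourArea)[-3:]: print(cv2.contourArea(q),q[:,0].min(0),q[:,0].max(0))
q=np.concatenate([q for q in cs if cv2.contourArea(q)>1500])[:,0]
w=cast(q+0.,K,Rm,o,.006,c)[:,:2]
print(cv2.minAreaRect(np.float32(w*1000)))
togo(560,80,230,2.6)
E
python3 r.py
```

```text
10.5 [255 150] [259 155]
311.5 [177 110] [249 120]
5165.5 [178 116] [321 202]
((500.1085510253906, -269.1031494140625), (109.97152709960938, 177.3376007080078), 7.683082580566406)
t 1.6 pos [ 501.4 -270.8  231. ] yaw 7.64 tilt [-0.0009 -0.0004] -> d cm [ 10.47 -33.99   0.09] twist 5.04
```

View pics/rackw.png

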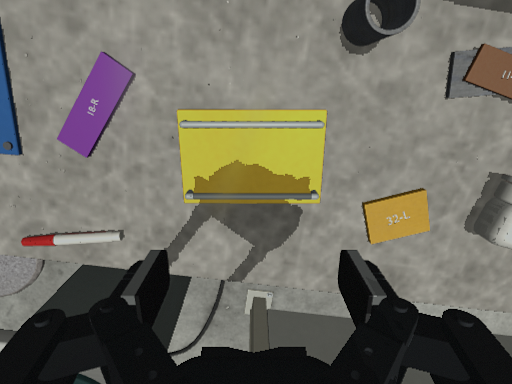

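The wrist picture shows the rack, with corners near (178,110), (327,110), (321,203) and (184,203) and bars at rows 125 and 195. The purple bar is at (95,105). Next I'll refine on the plate corners and bar ends, and move on to the fixture.

```bash
python3 - <<'E'
from h import *
z=np.load('rackw.npz');st={k:z[k] for k in ('tool_pos','tcp_rot')};p=z['p']
K,Rm,o,c=campose('wrist',st)
hsv=cv2.cvtColor(p,cv2.COLOR_RGB2HSV)
m=cv2.inRange(hsv,(18,120,40),(35,255,255));m[:,:150]=0;m[:,340:]=0;m[215:]=0
m=cv2.morphologyEx(m,cv2.MORPH_OPEN,np.ones((2,2)))
q=np.argwhere(m)[:,::-1]
w=cast(q+0.,K,Rm,o,.006,c)[:,:2]
print('plate',cv2.minAreaRect(np.float32(w*1000)))
# bars: grey pixels inside plate hull
hull=np.zeros_like(m);cv2.fillConvexPoly(hull,cv2.convexHull(q.astype(np.int32)),255)
b=cv2.morphologyEx((hull>0)&(hsv[...,1]<90),cv2.MORPH_OPEN,np.ones((3,3))) if 0 else ((hull>0)&(hsv[...,1]<90)).astype(np.uint8)
n,l,s,ce=cv2.connectedComponentsWithStats(b)
for i in range(1,n):
    if s[i,4]>200:
        qq=np.argwhere(l==i)[:,::-1]
        print(s[i],np.round(ce[i]),cv2.minAreaRect(np.float32(cast(qq+0.,K,Rm,o,.021,c)[:,:2]*1000)))
E
```

```text
plate ((502.34149169921875, -270.3425598144531), (119.73233032226562, 179.09478759765625), 7.65247917175293)
[ 179  120  145    8 1004] [251. 124.] ((547.448974609375, -262.6289978027344), (7.9347028732299805, 166.6719207763672), 7.685313701629639)
[185 190 134  10 747] [250. 196.] ((461.233154296875, -274.58612060546875), (11.92875862121582, 166.6728057861328), 7.683460235595703)
```

step_arm --pt "8.5 0.6 -2 0 0.5" --pt "8.5 1.5 -5 0 1" --pt "8.5 3 -9.5 0 2" --pt "8.5 4.5 -14.2 0 3" --pt "8.5 6 -19 0 4" --pt "8.5 7.5 -24 0 4.5" --pt "8.5 9 -29 0 5" --pt "8.5 10 -32 0 5" --pt "8.5 10.5 -34 0 5" --pt "8.5 10.5 -34 0 5" --pt "8.5 10.5 -34 0 5"

```text
time: 2.7
tool_pos: [0.5608, 0.0796, 0.2311]
tcp_rot: [3.14, 0.072, -0.001]
wrist_force: [-1.6, 0.2, -1.1]
width: 0.99
grip_force: 0.0
```

```bash
cat > f.py <<'E'
from h import *
import sys
st=bot.read_state();p,d=bot.read_camera('wrist');cv2.imwrite(f'pics/{sys.argv[1]}.png',p[:,:,::-1]);np.savez(sys.argv[1]+'.npz',p=p,d=d,tool_pos=st['tool_pos'],tcp_rot=st['tcp_rot'])
K,Rm,o,c=campose('wrist',st)
hsv=cv2.cvtColor(p,cv2.COLOR_RGB2HSV)
m=cv2.inRange(hsv,(105,140,40),(122,255,255))
cs,_=cv2.findContours(m,cv2.RETR_EXTERNAL,cv2.CHAIN_APPROX_NONE)
q=np.concatenate([q for q in cs if cv2.contourArea(q)>300])[:,0]
w=cast(q+0.,K,Rm,o,.008,c)[:,:2]
print(q.min(0),q.max(0),cv2.minAreaRect(np.float32(w*1000)))
togo(575,80,230,2.6)
E
python3 f.py fixw
```

```text
[129  70] [301 228] ((564.2254638671875, 127.87037658691406), (197.42274475097656, 207.53480529785156), 2.8544650077819824)
t 2.75 pos [560.7  79.3 231.1] yaw 2.59 tilt [-0.0004 -0.0008] -> d cm [ 1.43 -0.01  0.11] twist -0.01
```

View pics/fixw.png

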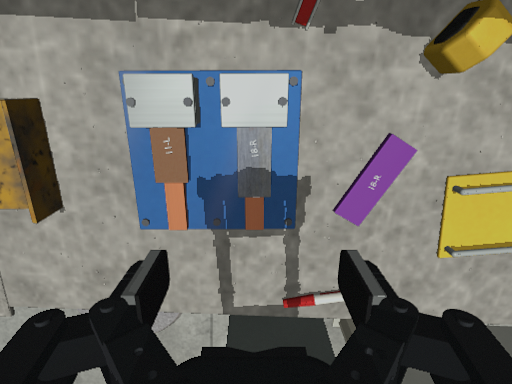

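The wrist view shows the grey coupon with its top at columns 237-272 and rows 127-197. Brown is at (168,155), purple at (375,180), and the lip edge is at row 127. Now measuring the coupon and bar edges.

```bash
python3 - <<'E'
from h import *
z=np.load('fixw.npz');st={k:z[k] for k in ('tool_pos','tcp_rot')};p=z['p']
K,Rm,o,c=campose('wrist',st)
hsv=cv2.cvtColor(p,cv2.COLOR_RGB2HSV).astype(int)
for r in (135,150,165,180,190): print(r,[tuple(hsv[r,x]) for x in (232,235,236,237,238,240,269,270,271,272,273,275)])
for r in range(122,130): print(r,hsv[r,255],end=' ')
for r in range(192,202): print(r,hsv[r,255],end=' ')
print()
m=((hsv[...,1]<75)&(hsv[...,2]<150)).astype(np.uint8);m[:130]=0;m[205:]=0;m[:,:225]=0;m[:,:]*=(np.arange(512)<285).astype(np.uint8)
n,l,s,ce=cv2.connectedComponentsWithStats(m);i=1+np.argmax(s[1:,4]);print(s[i])
L=[];Rr=[]
for r in range(133,194):
    x=np.where(l[r]==i)[0]
    if len(x): L.append((x.min()-.5,r));Rr.append((x.max()+.5,r))
for nm,e in (('L',L),('R',Rr)):
    w=cast(np.array(e),K,Rm,o,.030,c)*1000
    vx,vy,x0,y0=cv2.fitLine(np.float32(w[:,:2]),cv2.DIST_HUBER,0,.01,.01).ravel()
    print(nm,'yaw',np.degrees(np.arctan2(vy,vx)),'y at x=570',y0+vy/vx*(570-x0))
print('front',cast([[255,197]],K,Rm,o,.030,c)*1000,'lip',cast([[255,127.]],K,Rm,o,.043,c)*1000)
m=cv2.inRange(hsv.astype(np.uint8),(103,110,30),(125,255,255));m=cv2.morphologyEx(m,cv2.MORPH_OPEN,np.ones((3,3)))
q=np.argwhere(m)[:,::-1];q=q[(q[:,0]>100)&(q[:,0]<320)&(q[:,1]>60)&(q[:,1]<240)]
print('plate',q.min(0),q.max(0),cv2.minAreaRect(np.float32(cast(q+0.,K,Rm,o,.008,c)[:,:2]*1000)))
E
```

```text
135 [(np.int64(107), np.int64(151), np.int64(166)), (np.int64(107), np.int64(147), np.int64(167)), (np.int64(108), np.int64(115), np.int64(164)), (np.int64(108), np.int64(9), np.int64(142)), (np.int64(108), np.int64(21), np.int64(146)), (np.int64(106), np.int64(19), np.int64(145)), (np.int64(75), np.int64(3), np.int64(146)), (np.int64(45), np.int64(3), np.int64(149)), (np.int64(113), np.int64(13), np.int64(156)), (np.int64(106), np.int64(172), np.int64(166)), (np.int64(106), np.int64(162), np.int64(165)), (np.int64(106), np.int64(162), np.int64(167))]
150 [(np.int64(107), np.int64(142), np.int64(162)), (np.int64(107), np.int64(137), np.int64(162)), (np.int64(107), np.int64(129), np.int64(156)), (np.int64(107), np.int64(48), np.int64(122)), (np.int64(108), np.int64(23), np.int64(147)), (np.int64(108), np.int64(28), np.int64(137)), (np.int64(102), np.int64(9), np.int64(140)), (np.int64(107), np.int64(17), np.int64(137)), (np.int64(108), np.int64(86), np.int64(131)), (np.int64(106), np.int64(168), np.int64(165)), (np.int64(106), np.int64(163), np.int64(164)), (np.int64(106), np.int64(16
[... 1616 characters left out ...]
70), np.int64(90)), (np.int64(106), np.int64(176), np.int64(90))]
122 [ 81   9 192] 123 [ 77   9 193] 124 [ 77   9 196] 125 [ 81   9 195] 126 [ 85   9 174] 127 [113   8 124] 128 [108   9 137] 129 [105  18 141] 192 [75  8 67] 193 [90  8 68] 194 [98 15 69] 195 [90 15 70] 196 [15 11 89] 197 [  9  56 123] 198 [ 10 159 122] 199 [ 10 154 121] 200 [ 10 152 121] 201 [ 10 148 122] 
[ 237  130   35   68 2142]
L yaw 2.8161924 y at x=570 98.15068
R yaw 3.6730142 y at x=570 58.855152
front [[520.40510983  74.64361703  30.        ]] lip [[606.01608881  78.7850849   43.        ]]
plate [119  70] [301 228] ((564.3348388671875, 127.71792602539062), (197.7391357421875, 208.04405212402344), 2.6947903633117676)
```

step_arm --pt "8.5 0.6 0 2 -0.4" --pt "8.5 1.2 0.1 5 -0.4" --pt "8.5 1.8 0.1 9 -0.4" --pt "8.5 1.8 0.1 12.5 -0.4" --pt "8.5 1.8 0.1 15 -0.4" --pt "8.5 1.8 0.1 16 -0.4" --pt "8.5 1.8 0.1 16 -0.4" --pt "8.5 1.8 0.1 16 -0.4"

```text
time: 3.55
tool_pos: [0.5799, 0.08, 0.0726]
tcp_rot: [-3.141, -0.082, -0.003]
wrist_force: [0.3, 0.5, 0.5]
width: 0.996
grip_force: 0.0
```

```bash
python3 f.py near; python3 - <<'E'
from h import *
z=np.load('near.npz');st={k:z[k] for k in ('tool_pos','tcp_rot')}
K,Rm,o,c=campose('wrist',st)
# project expected coupon top corners + tool centre line for comparison
import numpy as np
a=np.radians(3.0);ux=np.array([np.cos(a),np.sin(a)]);uy=np.array([-ux[1],ux[0]])
for sx,sy in((-60,20),(-60,-20),(25,20),(25,-20),(0,0)):
    P=np.r_[(np.array([580,79])+sx*ux+sy*uy)/1000,.030];v=Rm.T@(P-o);print(sx,sy,np.round([K[0,0]*v[0]/-v[2]+K[0,2],K[1,1]*v[1]/v[2]+K[1,2]],1))
E
```

```text
[20 86] [336 328] ((564.622802734375, 127.82599639892578), (197.34068298339844, 207.61203002929688), 2.796083927154541)
t 3.6 pos [580.4  80.3  73.2] yaw 3.02 tilt [0.0032 0.0003] -> d cm [ -0.5    0.   -15.68] twist 0.42
-60 20 [226.5 294.8]
-60 -20 [280.5 294.8]
25 20 [222.7 185.4]
25 -20 [284.2 185.4]
0 0 [253.5 220.6]
```

View pics/near.png

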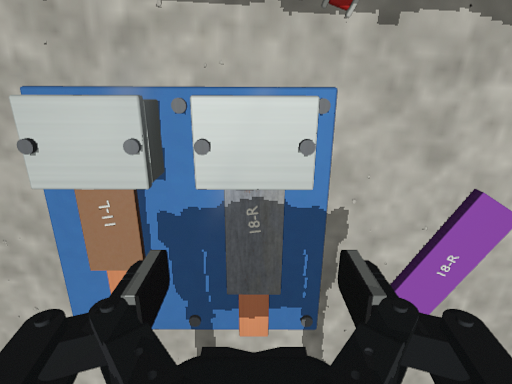

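The close view matches the prediction: coupon front edge at row 294, columns 226-281. Going down and closing.

step_arm --pt "8.5 0 0.1 1.5 0" --pt "8.5 0 0.1 3.5 0" --pt "8.5 0 0.1 5 0" --pt "8.5 0 0.1 6 0" --pt "8.5 0 0.1 6.4 0" --pt "8.5 0 0.1 6.4 0" --pt "8.5 0 0.1 6.4 0" --force 50

```text
time: 4.3
tool_pos: [0.5795, 0.0799, 0.0078]
tcp_rot: [-3.14, -0.084, -0.001]
wrist_force: [-0.2, 0.8, -0.9]
width: 0.997
grip_force: 0.0
```

```bash
python3 -c "
from h import *
togo(580,79,8,3);print(bot.read_state()['wrist_force'])"
```

```text
t 4.3 pos [579.5  79.9   7.8] yaw 3.08 tilt [0.0009 0.0001] -> d cm [ 0.04  0.1  -0.02] twist 0.08
[-0.24733819  0.79022285 -0.94307509]
```

step_arm --pt "7 0 0.1 0 0" --pt "6 0 0.1 0 0" --pt "5 0 0.1 0 0" --pt "4.5 0 0.1 0 0" --pt "4 0 0.1 0 0" --pt "3.5 0 0.1 0 0" --pt "3 0 0.1 0 0" --pt "3 0 0.1 0 0" --pt "3 0 0.1 0 0" --pt "3 0 0.1 0 0" --force 50

```text
time: 5.3
tool_pos: [0.5793, 0.0791, 0.0078]
tcp_rot: [-3.14, -0.084, -0.001]
wrist_force: [-1.7, 1.4, 5.3]
width: 0.458
grip_force: 51.3
```

```bash
python3 -c "
from h import *
togo(580,79,8,3);s=bot.read_state();print(s['wrist_force'],s['torque'],s['width'],s['grip_force'])"
```

```text
t 5.3 pos [579.3  79.1   7.8] yaw 3.07 tilt [0.0006 0.0004] -> d cm [ 0.07  0.02 -0.02] twist 0.07
[-1.67334407  1.37074997  5.33215598] [ 0.28198274  0.28871711 -0.0226682 ] 0.4579725166696215 51.25689625740051
```

Gripped: width 39 mm, 51 N. Sliding 50 mm towards the front.

step_arm --pt "3 -0.2 0 0 0" --pt "3 -0.6 0 0 0" --pt "3 -1.1 0 0 0" --pt "3 -1.6 0 0 0" --pt "3 -2.1 0 0 0" --pt "3 -2.6 0 0 0" --pt "3 -3.1 0 0 0" --pt "3 -3.6 0 0 0" --pt "3 -4.1 0 0 0" --pt "3 -4.6 0 0 0" --pt "3 -4.9 0 0 0" --pt "3 -5 0 0 0" --pt "3 -5 0 0 0" --pt "3 -5 0 0 0"

```text
time: 6.7
tool_pos: [0.5292, 0.0762, 0.0078]
tcp_rot: [-3.14, -0.084, -0.001]
wrist_force: [3.2, -0.7, 6.6]
width: 0.454
grip_force: 51.4
```

```bash
python3 - <<'E'
from h import *
togo(530,76.4,8,3);s=bot.read_state();print(s['wrist_force'],s['width'],s['grip_force'])
st=bot.read_state();p,d=bot.read_camera('wrist');q,_=bot.read_camera('side')
a=cv2.resize(q[120:200,200:330][:,:,::-1],None,fx=4,fy=4,interpolation=2)
o=np.zeros((600,800,3),np.uint8);o[:320,:520]=a;o[330:600,:400]=p[60:330,60:460,::-1];cv2.imwrite('pics/slid.png',o)
E
```

```text
t 6.7 pos [529.2  76.2   7.8] yaw 3.08 tilt [0.0009 0.0001] -> d cm [ 0.08 -0.01 -0.02] twist 0.08
[ 3.16030989 -0.68095905  6.58662722] 0.4535609659336056 51.41960084438324
```

View pics/slid.png

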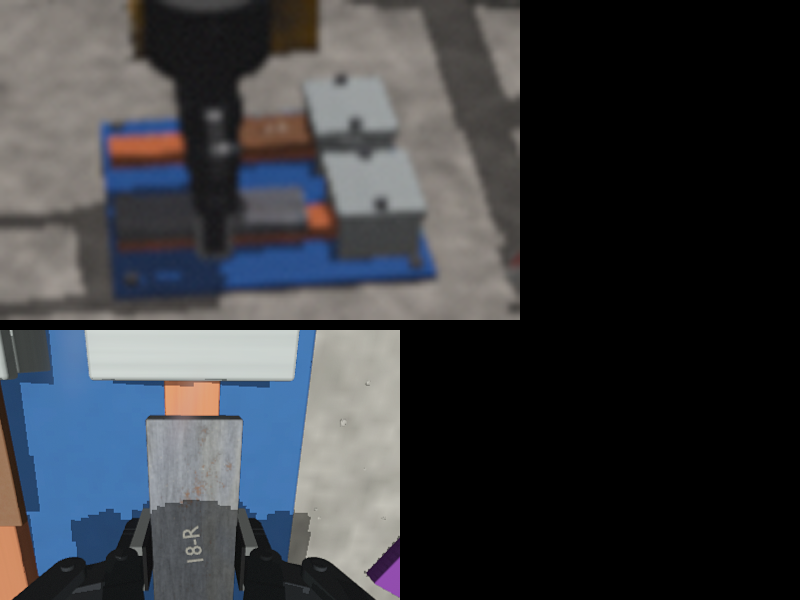

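The coupon is clear of the lip: copper shows between the lip (row 380) and its far end (row 418). Lifting now.

step_arm --pt "3 0 0 -0.2 0" --pt "3 0 0 -0.7 0" --pt "3 0 0 -1.5 0" --pt "3 0 0 -2.7 0" --pt "3 0 0 -4.2 0" --pt "3 0 0 -6 0" --pt "3 0 0 -7.8 0" --pt "3 0 0 -9.2 0" --pt "3 0 0 -10 0" --pt "3 0 0 -10.3 0" --pt "3 0 0 -10.3 0" --pt "3 0 0 -10.3 0"

```text
time: 8.0
tool_pos: [0.5283, 0.0761, 0.1095]
tcp_rot: [3.14, 0.084, -0.002]
wrist_force: [-1.3, -0.1, -3.1]
width: 0.456
grip_force: 50.7
```

```bash
cat > held.py <<'E'
from h import *
import sys
st=bot.read_state();p,d=bot.read_camera('wrist');np.savez(sys.argv[1]+'.npz',p=p,d=d,tool_pos=st['tool_pos'],tcp_rot=st['tcp_rot'])
cv2.imwrite(f'pics/{sys.argv[1]}.png',p[:,:,::-1])
print(st['wrist_force'],st['torque'],st['width'],st['grip_force'])
togo(503.3,-269.5,110,7.67)
K,Rm,o,c=campose('wrist',st)
for r in range(140,156,2): print(r,p[r,255],round(float(d[r,255]),4))
# points of coupon top from depth -> tool frame
T=np.array(c['T_tool_cam'])
for u,v in((255,160),(255,175),(235,170),(275,170)):
    D=float(d[v,u]);P=T@np.r_[(u-K[0,2])/K[0,0]*D,-(v-K[1,2])/K[1,1]*D,-D,1];print(u,v,np.round(P[:3]*1000,1))
E
python3 held.py lifted
```

```text
[-1.26420446 -0.07194475 -3.06252507] [0.03170291 0.01449082 0.00182565] 0.45582207370542915 50.6744259595871
t 8.05 pos [528.2  76.1 109.3] yaw 3.07 tilt [-0.002  -0.0002] -> d cm [-4.33 34.38 -0.06] twist -4.6
140 [134  92  80] 0.231
142 [135  91  79] 0.2317
144 [132  91  77] 0.2331
146 [64 64 68] 0.128
148 [71 69 71] 0.124
150 [131 134 138] 0.1222
152 [138 140 144] 0.1219
154 [134 137 140] 0.1219
255 160 [ 56.4   1.7 -22. ]
255 175 [ 50.1   1.7 -22.3]
235 170 [ 52.2  -6.6 -22. ]
275 170 [ 52.2  10.  -22.1]
```

View pics/lifted.png

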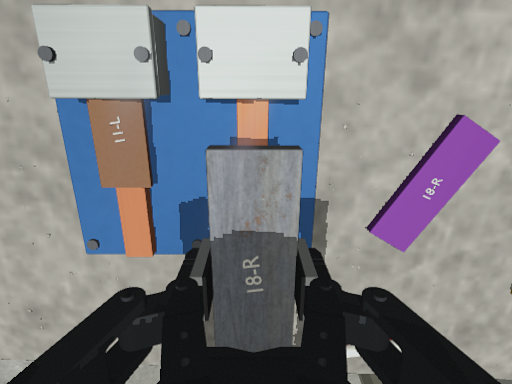

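The coupon is held level, with its underside 12 mm above the TCP and its far edge at row 149, so its centre is about 1 mm ahead of the TCP. Carrying it to above the rack.

step_arm --pt "3 -0.1 0.7 0 -0.1" --pt "3 -0.3 2 0 -0.3" --pt "3 -0.5 4 0 -0.5" --pt "3 -0.9 7 0 -1" --pt "3 -1.3 10 0 -1.4" --pt "3 -1.7 13.5 0 -1.8" --pt "3 -2.2 17 0 -2.3" --pt "3 -2.7 20.5 0 -2.8" --pt "3 -3.1 24 0 -3.3" --pt "3 -3.5 27 0 -3.7" --pt "3 -3.9 30 0 -4.1" --pt "3 -4.2 32 0 -4.4" --pt "3 -4.4 33.5 0 -4.6" --pt "3 -4.4 34.1 0 -4.6" --pt "3 -4.4 34.4 0 -4.6" --pt "3 -4.4 34.4 0 -4.6" --pt "3 -4.4 34.4 0 -4.6"

```text
time: 9.75
tool_pos: [0.5035, -0.2688, 0.1101]
tcp_rot: [-3.134, -0.211, 0.001]
wrist_force: [0.8, -0.4, -3.6]
width: 0.454
grip_force: 50.9
```

```bash
python3 held.py overrack; python3 -c "
from h import *
togo(502.3,-269.2,13,7.67)"
```

```text
[ 0.80701032 -0.43913597 -3.57160443] [0.01309811 0.04202653 0.04067881] 0.4535027230666403 50.87098717689514
t 9.8 pos [ 503.6 -268.8  110.2] yaw 7.73 tilt [-0.0003  0.0004] -> d cm [-0.04  0.07  0.02] twist 0.06
140 [88 91 85] 0.2298
142 [103 105  98] 0.2294
144 [111 115 109] 0.2292
146 [60 60 49] 0.1287
148 [64 65 56] 0.1241
150 [115 117 118] 0.122
152 [122 124 125] 0.1213
154 [117 120 120] 0.1222
255 160 [ 56.4   1.7 -22. ]
255 175 [ 50.    1.7 -22.2]
235 170 [ 52.2  -6.6 -22.1]
275 170 [ 52.2  10.  -22.2]
t 9.8 pos [ 503.6 -268.8  110.2] yaw 7.73 tilt [-0.0003  0.0004] -> d cm [-0.13  0.03  9.72] twist 0.06
```

View pics/overrack.png

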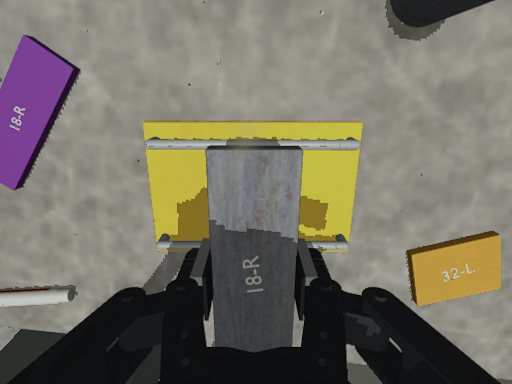

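The coupon (columns 207-302) is centred on the bars (146-360) and square to them. Descending to just above contact.

step_arm --pt "3 -0.1 0 0.5 0" --pt "3 -0.1 0 2 0" --pt "3 -0.1 0 4 0" --pt "3 -0.1 0 6 0" --pt "3 -0.1 0 7.6 0" --pt "3 -0.1 0 8.6 0" --pt "3 -0.1 0 9 0" --pt "3 -0.1 0 9.2 0" --pt "3 -0.1 0 9.3 0" --pt "3 -0.1 0 9.4 0" --pt "3 -0.1 0 9.4 0"

```text
time: 10.9
tool_pos: [0.5031, -0.2702, 0.017]
tcp_rot: [3.134, 0.21, 0.002]
wrist_force: [-0.2, 1.3, -2.8]
width: 0.457
grip_force: 50.8
```

step_arm --pt "3 0 0 0.1 0" --pt "3 0 0 0.2 0" --pt "3 0 0 0.3 0" --pt "3 0 0 0.3 0"

```text
time: 11.3
tool_pos: [0.5024, -0.2697, 0.0131]
tcp_rot: [-3.134, -0.21, 0.0]
wrist_force: [0.7, -0.1, -4.2]
width: 0.455
grip_force: 50.8
```

```bash
python3 -c "
from h import *
togo(502.3,-269.2,13,7.67);s=bot.read_state();print(s['wrist_force'],s['torque'])"
```

```text
t 11.3 pos [ 502.4 -269.7   13.1] yaw 7.67 tilt [-0.0003  0.0002] -> d cm [-0.   -0.06  0.01] twist 0.0
[ 0.71410775 -0.06937027 -4.20581245] [0.02416536 0.02759549 0.02710315]
```

Not in contact yet; going lower in half-millimetre steps.

step_arm --pt "3 0 0 0.05 0" --pt "3 0 0 0.05 0" --pt "3 0 0 0.05 0"

```text
time: 11.6
tool_pos: [0.5026, -0.2699, 0.0128]
tcp_rot: [3.135, 0.21, 0.0]
wrist_force: [0.0, 0.1, -2.2]
width: 0.454
grip_force: 51.0
```

step_arm --pt "3 0 0 0.05 0" --pt "3 0 0 0.05 0" --pt "3 0 0 0.05 0"

```text
time: 11.9
tool_pos: [0.5026, -0.2699, 0.0128]
tcp_rot: [3.135, 0.21, 0.0]
wrist_force: [-2.7, 1.6, 3.8]
width: 0.457
grip_force: 51.5
```

Contact: the force rose by about 7 N. Releasing, then retreating upward.

step_arm --pt "4.1 0 0 0 0" --pt "4.5 0 0 0 0" --pt "5 0 0 0 0" --pt "6 0 0 0 0" --pt "7 0 0 0 0" --pt "8.5 0 0 0 0" --pt "8.5 0 0 0 0" --pt "8.5 0 0 0 0" --pt "8.5 0 0 0 0"

```text
time: 12.8
tool_pos: [0.5026, -0.2698, 0.0123]
tcp_rot: [3.135, 0.21, 0.0]
wrist_force: [0.3, -0.0, -0.1]
width: 0.996
grip_force: 0.0
```

step_arm --pt "8.5 0 0 -0.3 0" --pt "8.5 0 0 -1 0" --pt "8.5 0 0 -2.5 0" --pt "8.5 0 0 -5 0" --pt "8.5 0 0 -8 0" --pt "8.5 0 0 -12 0" --pt "8.5 0 0 -16 0" --pt "8.5 0 0 -19 0" --pt "8.5 0 0 -21 0" --pt "8.5 0 0 -22 0" --pt "8.5 0 0 -22 0" --pt "8.5 0 0 -22 0"

```text
time: 14.0
tool_pos: [0.5021, -0.2696, 0.2317]
tcp_rot: [-3.134, -0.21, 0.001]
wrist_force: [0.3, -0.4, 0.1]
width: 0.998
grip_force: 0.0
```

```bash
python3 - <<'E'
from h import *
st=bot.read_state();p,d=bot.read_camera('wrist');q,_=bot.read_camera('scene')
K,Rm,o,c=campose('wrist',st)
hsv=cv2.cvtColor(p,cv2.COLOR_RGB2HSV)
pl=cv2.inRange(hsv,(18,120,40),(35,255,255));pl[:,:150]=0;pl[:,340:]=0;pl[230:]=0;pl=cv2.morphologyEx(pl,cv2.MORPH_OPEN,np.ones((2,2)))
w=cast(np.argwhere(pl)[:,::-1]+0.,K,Rm,o,.006,c)[:,:2];print('plate',cv2.minAreaRect(np.float32(w*1000)))
m=(hsv[...,1]<90)&(d>0)
v,u=np.mgrid[:384,:512];P=np.stack([(u-K[0,2])/K[0,0]*d,-(v-K[1,2])/K[1,1]*d,-d],-1)@Rm.T+o
m=((np.abs(P[...,2]-.035)<.005)&(d>0)).astype(np.uint8);m=cv2.morphologyEx(m,cv2.MORPH_OPEN,np.ones((5,5)))
n,l,s,ce=cv2.connectedComponentsWithStats(m)
for i in range(1,n):
    if s[i,4]>300:
        g=np.argwhere(l==i)[:,::-1];print(s[i],'coupon',cv2.minAreaRect(np.float32(cast(g+0.,K,Rm,o,.035,c)[:,:2]*1000)))
        A=np.c_[P[l==i][:,:2],np.ones(s[i,4])];print('slopes,z',np.linalg.lstsq(A,P[l==i][:,2],rcond=None)[0][:2],P[l==i][:,2].mean())
o=np.zeros((600,800,3),np.uint8);o[:300,:400]=cv2.resize(p[:,:,::-1],(400,300));o[:300,400:]=cv2.resize(q[:,:,::-1],(400,300))
o[300:]=cv2.resize(q[140:260,150:360,::-1],(800,300));cv2.imwrite('pics/final.png',o)
E
```

```text
plate ((502.1443786621094, -270.3751525878906), (118.7922592163086, 179.07415771484375), 7.649946212768555)
[ 237  111   36  101 3451] coupon ((504.2412414550781, -270.9243469238281), (118.79527282714844, 39.871463775634766), 7.417082786560059)
slopes,z [-7.60944679e-04  8.42169701e-06] 0.03495137387032395
```

View pics/final.png

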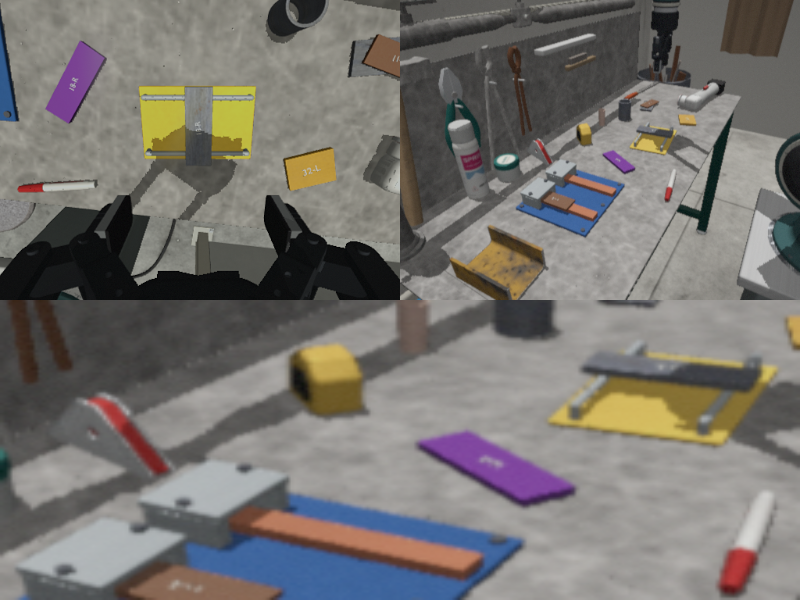

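The coupon lies level across both bars (top at z = 35.0 mm), about 2 mm off centre and 0.25° off square. The brown coupon is still in its clip. Handing in.

```bash
python3 -c "
from workcell import bot
print(bot.finish_job())"
```

```text
the job is handed in; nothing more can be done
None
```

I slid the grey coupon clear of the lip, lifted it and laid it level across the rack's two bars, about 2 mm off centre and 0.25° off square; the brown coupon was left in its clip, and the job was handed in at about 14 s.

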